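Slide the bud vase into its guard

ROBOT

A 6-joint arm with a two-finger parallel gripper is mounted at the origin on the work surface. World frame = base frame: x ahead of the robot, y to its left, z up, the work surface at z = 0. Lengths are in m, angles in rad, forces in N, time in s.
With the tool pointing down it reaches from about 0.35 to 0.975 m from the base axis. Payload 4.9 kg.
Tool frame: the origin (TCP) lies at the very end of the fingers, on their centre line; the grasp point (between the pads) lies 19 mm behind it; z points along the fingers, y is the line along which they close (so a half turn about z gives the same grasp; the last joint's range is limited). The gripper opens to 85 mm and grips with 20 to 120 N. Pads are 22 mm wide; open, the fingers measure 114 mm over their backs; the gripper's body (76 mm by 85 mm) begins 54 mm behind the grasp point. The pads swing forward as they close: fully open they stand 13 mm farther back than shut.
Start: joints at [0.99, 0.053, 1.613, -0, 1.476, -0.119], TCP at [0.278, 0.56, 0.195] pointing down, gripper open.
Joint ranges: [-3.01, 3.01], [-1.01, 2.22], [0.06, 2.58], [-1.02, 4.17], [0.09, 2.62], [-3.14, 3.14]. Speed limits (rad/s): [2.57, 2.57, 3.14, 3.14, 3.14, 3.14].

INTERFACE

Orientations are given as a rotation vector (axis times angle).
In Python, from station import * gives the robot as it stands.
- The arm moves only by the shell command python3 -m crank 'ROWS' [OPENING] [FORCE]. ROWS is JSON, a list of rows, each an object with "offset": the shift along the tool's x, y, z in m, a list of three; "twist": the turn, a rotation vector about the tool's x, y, z in degrees, a list of three. In form: [{"offset": [x, y, z], "twist": [rx, ry, rz]}, ...]. A call has 1 to 20 rows; each row is the pose to reach, as a shift and turn from the pose commanded when the call began, along the tool's axes at that moment; what a row does not reach only later rows make up. A row lasts 1/8 s, in which the tool goes at most 62.5 mm and 10.7 degrees, less where a joint would pass 70% of its speed; a pose out of reach is approached as far as the arm can. A call with a gripper value outside its range is refused whole. OPENING is the opening, from 0 (shut) to 1 (fully open), set as the call begins (- or left out, the last holds). The fingers move at their own pace and stop on an object; FORCE is the grip in N (left out, the last holds). Time passes only in rows, so rows that repeat a pose let the fingers close. It gives the time, the measured TCP pose, the force, the opening and the grip force at its end, in the units of the state.
- get_obs(): the state, without advancing time (a new reading comes with each control period).
- get_image(name): name is "scene" or "top"; returns the picture (384x512x3 uint8, red, green, blue); there is no depth.
- get_calibration(name): a dict with "intrinsics" (3x3 intrinsics, pixels), "k1" (the pictures are not rectified: a ray, as slopes to the right and down, at radius r is drawn at 1 + k1 r^2 times it, then the intrinsics apply), "world_from_camera" (4x4, takes a point from camera to world coordinates). Camera axes: x right, y up, looking along -z (the intrinsics and any distortion apply to the point x, -y, -z); pixel columns grow to the right and rows downward; lengths in m; the calibration is good to about 2 mm. A picture is of the moment at which its call begins. get_calibration takes no time and is no camera call.
- finish_job(): hands the job in; it is judged then, once.
Trained networks look in the newest picture that a camera, given by its name, has taken for a name from the list of things; names that differ only in an ending like _2 or _b are one class to them, and where a whole thing is asked for, a point or a joint stands for the part that bears it (a point fixed in the world has none). Each returns a list of dicts, best first, with "confidence" (0 to 1); they miss things now and then, are a little off and sometimes report something else, mostly with a low value. They report only what shows in the picture. A call takes as long as a camera call.
- cut_out(query, camera): "region" (384x512 bool, what is visible of it) and "rect" ([centre column, centre row, width, height] in pixels, round what is visible of it).
The state is a dict: "t": time; "q": joint angles; "dq": joint speeds; "effort": joint torques, N m; "tool_pos": TCP position; "tool_rot": TCP orientation; "contact_force": force on the tool from outside, world axes, zero at the start; "wrist_torque": the same for the moment, N m; "opening": finger opening in m; "grip_force": force on a finger pad.
Only numpy, scipy, OpenCV 4.12 (cv2) and the standard library are available. Lean on these libraries where they do the work, as an engineer would, in place of code of your own. Each camera call takes 0.05 s, during which the arm holds its last target. There are 200 camera calls.

TASK

The tall ceramic bud vase stands loose where people reach for their keys. Without lifting it or letting it rock, push it low on its foot so that it slides upright over the glass, in through the open side of the low steel guard and fully home against the guard's back rail. Leave it standing there, and leave everything else on the shelf where it lies.

Things in the scene. Friction and masses are not known exactly. Their poses are not given: they have to be found in the camera images.
- vase: White ceramic bud vase, 215 mm tall, loose, round. Cylindrical foot 58 mm across, 22 mm high; waist 25 mm across at 45-60 mm; belly 48 mm at 125 mm (a gripper held upright meets it: lean the tool back); neck 20 mm; lip 28 mm. 0.28-0.53 kg; a push at the foot slides it (friction 0.5-0.7), above 40 mm it tips. Origin: centre of the underside, z up.
- guard: Fixed three-sided fence of 5 mm steel strip, 16 mm high, grey felt inside, no sill; open side roughly towards the robot. Origin: on the glass, where the vase's axis stands when its foot touches the middle of the back rail. x points from the open side inwards, z up. Back rail's inner face at x = +29 mm; side rails from x = -14 to +29, inner faces at y = +-42 mm.
- tray: Black ceramic tray, 110 x 190 x 20 mm, loose, to the robot's right. Origin: centre of the underside; long side along its y. Leave alone.
- keys: Pair of flat steel keys, 70 mm long, 4 mm thick, lying in the tray. Origin at the ring end. Leave alone.
- tin: Round stainless steel pill tin with a twist cap, 54 mm in diameter, 25 mm high. Origin: centre of the underside. Leave alone.
- cover: Orange hard silicone key cover, 66 x 36 x 14 mm, lying flat. Origin: underside, 21 mm from its wide end. Leave alone.
- peg: Wooden clothes peg, 74 x 12 x 14 mm, lying on the glass. Origin: centre of the underside, long along its x. Leave alone.
- bottle: Slim aluminium spray bottle with a black cap, 40 mm in diameter, 150 mm tall, standing beyond and to the left. Origin: centre of the underside. Leave alone.
- bowl: White ceramic bowl, 100 mm in diameter, 40 mm high, to the left. Origin: centre of the underside. Leave alone.

How it is judged:
At the end, for the whole second after the job is handed in: The vase stands upright (within 3 degrees) and still on the glass inside the guard, its foot within 6 mm of the back rail and between the side rails; every other loose thing is within 20 mm of where it lay (x of vase in the frame of guard between -0.006 and 0.006 m and y of vase in the frame of guard between -0.016 and 0.016 m and angle between vase's own z axis and vertical below 0.05 rad and height (world z) of vase below 0.003 m and linear speed of vase below 0.01 m/s and distance of each of tray, keys, tin, cover, peg, bottle, bowl from where it was at the start of the episode below 0.02 m); the robot touches nothing.
It fails at once if the vase rocks or tips by more than 8 degrees (angle between vase's own z axis and vertical above 0.14 rad).
It fails at once if the vase is lifted off the glass (height (world z) of vase above 0.006 m).
It fails at once if another thing on the shelf is shifted by more than 20 mm (distance of any of tray, keys, tin, cover, peg, bottle, bowl from where it was at the start of the episode above 0.02 m).
It also fails if it takes over 58 s, if anything falls off the work surface, if the arm or the gripper's body presses on something with over 40 N, if the wrist force passes 120 N, or if a joint passes its speed limit or range.

## Working session

There is one attempt and no reset: what is moved stays moved. The work goes in short steps, Python scripts to look and compute and a shell command to move; the robot and the scene stay as the last step left them, time stands still between calls to the robot, and variables do not carry over. Pictures are saved under pics/ and viewed, at most 10 in all, crops included, and the job is handed in when it is done.

```bash
mkdir -p pics; ls; python3 - <<'E'
from station import *
import cv2,numpy as np
for n in("scene","top"):
    im=get_image(n); cv2.imwrite(f"pics/{n}0.png",im[:,:,::-1])
    c=get_calibration(n); print(n,np.round(c["intrinsics"],1).tolist(),c["k1"],np.round(c["world_from_camera"],3).tolist())
    for q in("vase","guard"):
        for d in cut_out(q,n)[:2]: print(n,q,round(d["confidence"],2),np.round(d["rect"],1),d["region"].sum())
o=get_obs(); print(o["t"],o["tool_pos"],o["tool_rot"],o["opening"])
E
```

```text
pics
scene [[494.6, 0.0, 259.7], [0.0, 494.6, 196.7], [0.0, 0.0, 1.0]] -0.06806864852746174 [[-0.33, -0.809, 0.486, 1.185], [0.944, -0.289, 0.16, 0.203], [0.011, 0.511, 0.859, 1.119], [0.0, 0.0, 0.0, 1.0]]
scene vase 0.64 [235.4 139.4  23.9  65.2] 978
scene guard 0.77 [224.2 239.1  40.8  32.6] 617
top [[488.9, 0.0, 253.5], [0.0, 488.9, 196.1], [0.0, 0.0, 1.0]] 0.0638759261754596 [[-0.0, 0.999, -0.049, 0.493], [-1.0, -0.001, -0.013, -0.01], [-0.013, 0.049, 0.999, 1.21], [0.0, 0.0, 0.0, 1.0]]
top vase 0.62 [296.5 232.   27.4  25.8] 489
top guard 0.7 [274.5 139.7  35.3  23.7] 657
0.3 [0.27835138 0.55930482 0.1943809 ] [-7.18968128e-01 -3.05795879e+00  1.07954128e-03] 0.08545155821154522
```

View pics/scene0.png

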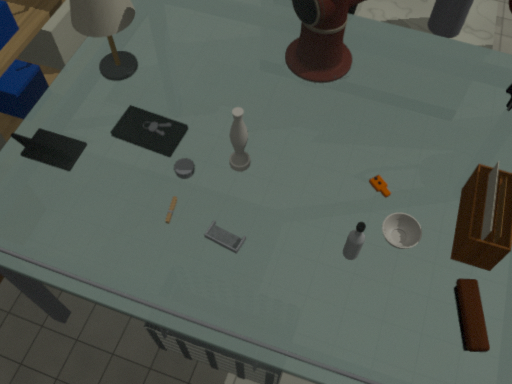

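View pics/top0.png

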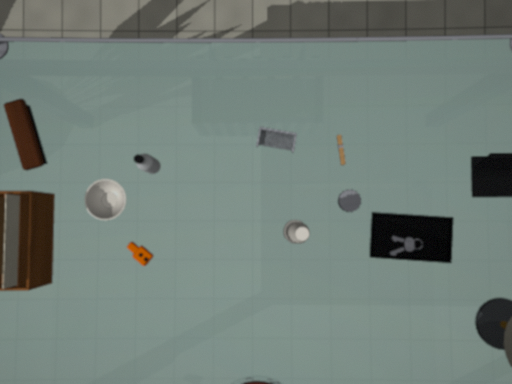

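The scene view shows the vase foot at about (240,161), the guard at (225,237), the tin at (184,168) and the peg at (171,209). In the top view the vase is at (298,232), the guard at (277,140), the tin at (349,201) and the peg at (341,150). Next I'll zoom in and measure.

```bash
cat > h.py <<'E'
from station import *
import cv2,numpy as np
from scipy.optimize import least_squares
def proj(n,P):
    c=get_calibration(n);T=np.linalg.inv(c["world_from_camera"]);P=np.atleast_2d(P)
    p=P@T[:3,:3].T+T[:3,3]; s=np.c_[p[:,0],-p[:,1]]/-p[:,2:]
    s=s*(1+c["k1"]*(s**2).sum(1,keepdims=True)); K=c["intrinsics"]
    return s@np.array(K)[:2,:2].T+np.array(K)[:2,2]
def unproj(n,uv,z):
    f=lambda a: (proj(n,[a[0],a[1],z])[0]-uv)
    return least_squares(f,[0.6,0]).x
def mask_of(n,polys):
    m=np.zeros((384*4,512*4),np.uint8)
    for P in polys:
        h=cv2.convexHull(((proj(n,P)+.5)*4).astype(np.int32)); cv2.fillConvexPoly(m,h,255)
    return cv2.resize(m,(512,384),interpolation=cv2.INTER_AREA)/255.
E
python3 - <<'E'
from h import *
for q in("vase","guard","tin","peg","tray"):
  for n in("scene","top"):
    r=cut_out(q,n)
    if not r: print(q,n,"none"); continue
    m=r[0]["region"]; np.save(f"m_{q}_{n}.npy",m)
    z={"vase":.011,"guard":.008,"tin":.025,"peg":.014,"tray":.02}[q]
    v,u=np.nonzero(m)
    if q=="vase" and n=="scene": u,v=np.array([u.mean()]),np.array([v.max()-8])
    print(q,n,round(r[0]["confidence"],2),unproj(n,[u.mean(),v.mean()],z).round(4))
    if q=="guard":
        b=cv2.boxPoints(cv2.minAreaRect(np.c_[u,v].astype(np.float32))); print([unproj(n,x,z).round(3).tolist() for x in b])
t=get_image("top")[105:265,220:380,::-1]; s=get_image("scene")[90:265,140:290,::-1]
a=cv2.resize(t,(560,560),interpolation=cv2.INTER_CUBIC)
cv2.imwrite("pics/topc.png",a); cv2.imwrite("pics/scc.png",cv2.resize(s,None,fx=3.4,fy=3.4,interpolation=cv2.INTER_CUBIC))
E
```

```text
vase scene 0.64 [ 0.4771 -0.0935]
vase top 0.62 [ 0.4646 -0.0974]
guard scene 0.77 [ 0.6995 -0.049 ]
[[0.714, -0.1], [0.664, -0.098], [0.681, 0.001], [0.729, -0.003]]
guard top 0.7 [ 0.6938 -0.0501]
[[0.679, -0.001], [0.725, -0.009], [0.71, -0.1], [0.664, -0.093]]
tin scene 0.63 [ 0.5497 -0.2212]
tin top 0.74 [ 0.5402 -0.2249]
peg scene 0.51 [ 0.6707 -0.2065]
peg top 0.56 [ 0.6662 -0.2071]
tray scene 0.94 [ 0.4643 -0.3681]
tray top 0.57 [ 0.454  -0.3732]
```

View pics/topc.png

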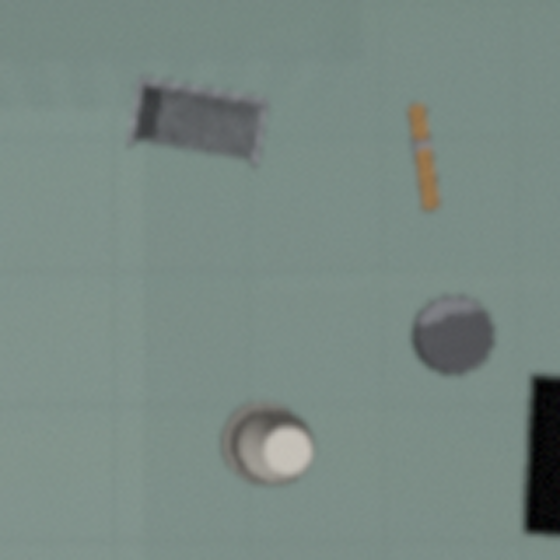

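View pics/scc.png

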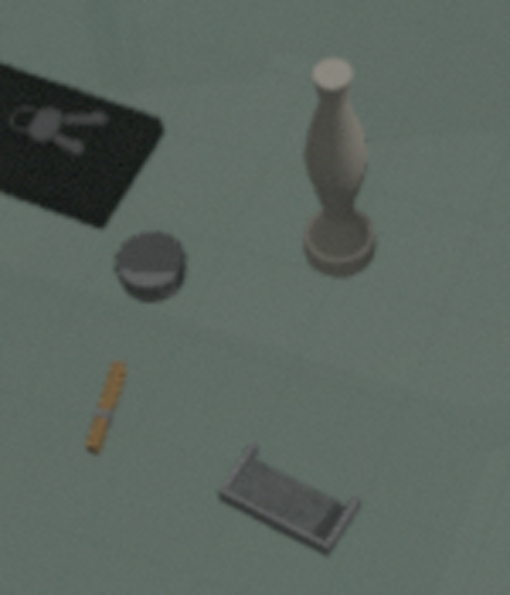

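```bash
cat > fit.py <<'E'
from h import *
from scipy.optimize import minimize
th=np.linspace(0,2*np.pi,32,endpoint=False)
prof=[(0,29),(22,29),(45,12.5),(60,12.5),(90,18),(125,24),(150,21),(185,10),(205,10),(210,14),(215,14)]
def vase(p):
    rings=[np.c_[p[0]+r/1e3*np.cos(th),p[1]+r/1e3*np.sin(th),0*th+z/1e3] for z,r in prof]
    return [np.r_[a,b] for a,b in zip(rings,rings[1:])]
def guard(p):
    c,s=np.cos(p[2]),np.sin(p[2]); out=[]
    def box(x0,x1,y0,y1,h):
        return np.array([(p[0]+c*x-s*y,p[1]+s*x+c*y,z) for x in(x0,x1) for y in(y0,y1) for z in(0,h)])
    return [box(-.014,.034,.042,.047,.016),box(-.014,.034,-.047,-.042,.016),box(.029,.034,-.047,.047,.016),box(-.014,.034,-.047,.047,.0005)]
def fit(model,masks,x0):
    f=lambda p:sum(np.abs(mask_of(n,model(p))-m).sum()/m.sum() for n,m in masks.items())
    r=minimize(f,x0,method="Nelder-Mead",options=dict(initial_simplex=np.array([x0]+[np.array(x0)+d for d in np.diag([.012,.012,.15][:len(x0)])])))
    return r.x.round(4),round(r.fun,3)
E
python3 - <<'E'
from fit import *
for q,mod,x0 in(("vase",vase,[.47,-.095]),("guard",guard,[.69,-.05,-.15])):
    M={n:np.load(f"m_{q}_{n}.npy").astype(float) for n in("scene","top")}
    print(q,fit(mod,M,x0),*[fit(mod,{n:M[n]},x0) for n in M])
E
```

```text
vase (array([ 0.4659, -0.0953]), np.float64(0.133)) (array([ 0.4676, -0.0947]), np.float64(0.054)) (array([ 0.4656, -0.0947]), np.float64(0.052))Traceback (most recent call last):
  File "<stdin>", line 4, in <module>
  File "fit.py", line 15, in fit
    r=minimize(f,x0,method="Nelder-Mead",options=dict(initial_simplex=np.array([x0]+[np.array(x0)+d for d in np.diag([.012,.012,.15][:len(x0)])])))
    res = _minimize_neldermead(fun, x0, args, callback, bounds=bounds,
                               **options)
    fxcc = func(xcc)
    fx = function(np.copy(x), *(wrapper_args + args))
  File "fit.py", line 14, in <lambda>
    f=lambda p:sum(np.abs(mask_of(n,model(p))-m).sum()/m.sum() for n,m in masks.items())
               ~~~^^^^^^^^^^^^^^^^^^^^^^^^^^^^^^^^^^^^^^^^^^^^^^^^^^^^^^^^^^^^^^^^^^^^^^
  File "fit.py", line 14, in <genexpr>
    f=lambda p:sum(np.abs(mask_of(n,model(p))-m).sum()/m.sum() for n,m in masks.items())
                          ~~~~~~~^^^^^^^^^^^^
  File "h.py", line 15, in mask_of
    h=cv2.convexHull(((proj(n,P)+.5)*4).astype(np.int32)); cv2.fillConvexPoly(m,h,255)
                       ~~~~^^^^^
  File "h.py", line 5, in proj
    c=get_calibration(n);T=np.linalg.inv(c["world_from_camera"]);P=np.atleast_2d(P)
ValueError: time passes only in moves, steps and waits
```

```bash
sed -i 's/^def proj/import functools\ncal=functools.lru_cache(get_calibration)\ndef proj/; s/c=get_calibration(n);T/c=cal(n);T/' h.py
python3 - <<'E'
from fit import *
for q,mod,x0 in(("guard",guard,[.69,-.05,-.15]),):
    M={n:np.load(f"m_{q}_{n}.npy").astype(float) for n in("scene","top")}
    print(q,fit(mod,M,x0),*[fit(mod,{n:M[n]},x0) for n in M])
o=get_obs();print(o["t"])
E
```

```text
guard (array([ 0.6849, -0.0477, -0.169 ]), np.float64(0.362)) (array([ 0.6863, -0.0472, -0.1688]), np.float64(0.151)) (array([ 0.6838, -0.0483, -0.169 ]), np.float64(0.204))
0.9
```

```bash
cat > go.py <<'E'
import sys
from station import *
import numpy as np
from scipy.spatial.transform import Rotation as Ro
G=np.array([.685,-.0477]);H=-.169
def rot(tilt,h=H):
    t=np.radians(tilt);d=np.array([np.cos(h),np.sin(h),0]);up=np.array([0,0,1])
    z=np.sin(t)*d-np.cos(t)*up; x=-(np.cos(t)*d+np.sin(t)*up); return np.c_[x,np.cross(z,x),z]
def rel(p,R):
    o=get_obs();R0=Ro.from_rotvec(o["tool_rot"]).as_matrix()
    print("pos",o["tool_pos"].round(4),"t",round(o["t"],2)); print("offset",(R0.T@(np.array(p)-o["tool_pos"])).round(4),"twist",Ro.from_matrix(R0.T@R).as_rotvec(degrees=True).round(1))
E
python3 - <<'E'
from go import *
rel([.38,-.08,.2],rot(32))
E
```

```text
pos [0.2785 0.5595 0.1948] t 0.9
offset [-0.3758 -0.5273 -0.0052] twist [ -4.7 -31.8 -16.3]
```

```bash
python3 -m crank '[{"offset":[-0.02,-0.03,-0.005],"twist":[-1,-8,-4]},{"offset":[-0.056,-0.079,-0.005],"twist":[-2.4,-16,-8]},{"offset":[-0.092,-0.128,-0.005],"twist":[-3.5,-24,-12]},{"offset":[-0.128,-0.178,-0.005],"twist":[-4.7,-31.8,-16.3]},{"offset":[-0.163,-0.228,-0.005],"twist":[-4.7,-31.8,-16.3]},{"offset":[-0.199,-0.278,-0.005],"twist":[-4.7,-31.8,-16.3]},{"offset":[-0.235,-0.328,-0.005],"twist":[-4.7,-31.8,-16.3]},{"offset":[-0.27,-0.378,-0.005],"twist":[-4.7,-31.8,-16.3]},{"offset":[-0.306,-0.428,-0.005],"twist":[-4.7,-31.8,-16.3]},{"offset":[-0.342,-0.478,-0.005],"twist":[-4.7,-31.8,-16.3]},{"offset":[-0.366,-0.512,-0.005],"twist":[-4.7,-31.8,-16.3]},{"offset":[-0.376,-0.527,-0.005],"twist":[-4.7,-31.8,-16.3]},{"offset":[-0.376,-0.527,-0.005],"twist":[-4.7,-31.8,-16.3]},{"offset":[-0.376,-0.527,-0.005],"twist":[-4.7,-31.8,-16.3]},{"offset":[-0.376,-0.527,-0.005],"twist":[-4.7,-31.8,-16.3]},{"offset":[-0.376,-0.527,-0.005],"twist":[-4.7,-31.8,-16.3]}]' 0.52; python3 - <<'E'
from go import *
o=get_obs();print(o["q"].round(3),o["opening"]);rel([.38,-.08,.2],rot(32)); rel([.405,-.085,.03],rot(32))
E
```

```text
t: 2.9
tool_pos: [0.4185, -0.0867, 0.1995]
tool_rot: [0.214, 2.6, -0.056]
contact_force: [0.7, -0.1, -0.6]
opening: 0.0443
grip_force: 0.0
[-0.513 -1.01   2.414  0.187  1.236 -1.936] 0.04430205380643308
pos [ 0.4185 -0.0867  0.1995] t 2.9
offset [ 0.0334  0.0004 -0.0203] twist [ 0.3 -1.4  0.2]
pos [ 0.4185 -0.0867  0.1995] t 2.9
offset [ 0.098  -0.0008  0.139 ] twist [ 0.3 -1.4  0.2]
```

```bash
python3 - <<'E'
from go import *
rel([.4,-.15,.2],rot(32,np.radians(40)))
E
```

```text
pos [ 0.4185 -0.0867  0.1995] t 2.9
offset [ 0.0065 -0.0654 -0.0045] twist [-25.6  -1.3 -42.3]
```

```bash
python3 -m crank '[{"offset":[0.003,-0.03,-0.002],"twist":[-4,0,-6]},{"offset":[0.006,-0.06,-0.004],"twist":[-9,-0.4,-14.5]},{"offset":[0.0065,-0.0654,-0.0045],"twist":[-14,-0.6,-23]},{"offset":[0.0065,-0.0654,-0.0045],"twist":[-19,-1,-31.5]},{"offset":[0.0065,-0.0654,-0.0045],"twist":[-24,-1.2,-39.5]},{"offset":[0.0065,-0.0654,-0.0045],"twist":[-25.6,-1.3,-42.3]},{"offset":[0.0065,-0.0654,-0.0045],"twist":[-25.6,-1.3,-42.3]},{"offset":[0.0065,-0.0654,-0.0045],"twist":[-25.6,-1.3,-42.3]}]'; python3 - <<'E'
from go import *
o=get_obs();print(o["q"].round(3));h=np.radians(40); rel([.4,-.15,.2],rot(32,h)); rel([.418,-.135,.04],rot(32,h))
E
```

```text
t: 3.9
tool_pos: [0.4122, -0.1321, 0.209]
tool_rot: [-0.858, 2.479, 0.251]
contact_force: [-0.0, -0.3, -0.1]
opening: 0.0441
grip_force: 0.0
[-0.889 -0.612  2.201  0.541  1.557 -3.135]
pos [ 0.4122 -0.1321  0.209 ] t 3.9
offset [ 0.0224 -0.0066 -0.003 ] twist [-0.4 -1.  -1.7]
pos [ 0.4122 -0.1321  0.209 ] t 3.9
offset [ 0.0846 -0.0076  0.1463] twist [-0.4 -1.  -1.7]
```

```bash
python3 - <<'E'
from go import *
h=np.radians(33); rel([.41,-.134,.12],rot(32,h)); rel([.415,-.128,.03],rot(32,h))
E
```

```text
pos [ 0.4122 -0.1321  0.209 ] t 3.9
offset [ 0.0483 -0.001   0.0748] twist [ 3.3 -1.1  4.2]
pos [ 0.4122 -0.1321  0.209 ] t 3.9
offset [ 0.0881 -0.0004  0.1559] twist [ 3.3 -1.1  4.2]
```

```bash
python3 -m crank '[{"offset":[0.015,0,0.02],"twist":[2,-0.6,2.5]},{"offset":[0.032,0,0.047],"twist":[3.3,-1.1,4.2]},{"offset":[0.048,-0.001,0.075],"twist":[3.3,-1.1,4.2]},{"offset":[0.062,-0.001,0.1],"twist":[3.3,-1.1,4.2]},{"offset":[0.075,0,0.127],"twist":[3.3,-1.1,4.2]},{"offset":[0.088,0,0.156],"twist":[3.3,-1.1,4.2]},{"offset":[0.088,0,0.156],"twist":[3.3,-1.1,4.2]},{"offset":[0.088,0,0.156],"twist":[3.3,-1.1,4.2]}]'; python3 - <<'E'
from go import *
import cv2
o=get_obs();print(o["q"].round(3));h=np.radians(33); rel([.418,-.126,.012],rot(32,h))
a=cv2.resize(get_image("scene")[60:210,180:330,::-1],(560,560),interpolation=cv2.INTER_CUBIC)
cv2.imwrite("pics/near1.png",a)
E
```

```text
t: 4.9
tool_pos: [0.425, -0.1092, 0.0449]
tool_rot: [-0.708, 2.527, 0.198]
contact_force: [0.4, -1.4, 0.3]
opening: 0.0443
grip_force: 0.0
[-0.805 -0.494  2.409  0.568  1.169 -3.135]
pos [ 0.425  -0.1092  0.0449] t 4.9
offset [ 0.0293 -0.0108  0.0209] twist [-0.7 -1.6 -1.5]
```

View pics/near1.png

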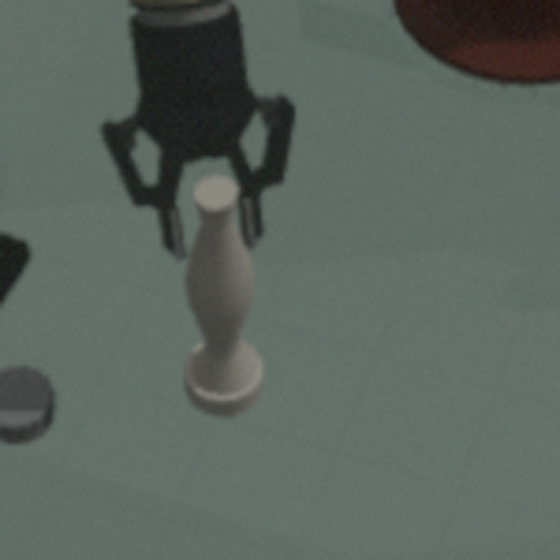

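The picture shows the vase standing at crop (225,380), with the two finger tips behind it at (172,250) and (252,240), clear of it. Joint 6 is at its limit, so I'll use a smaller heading.

```bash
python3 - <<'E'
from go import *
h=np.radians(17); rel([.409,-.1135,.045],rot(32,h)); rel([.409,-.1135,.014],rot(32,h))
E
```

```text
pos [ 0.4253 -0.1097  0.0454] t 4.95
offset [ 0.0139  0.0052 -0.0077] twist [ 7.6 -1.6 12.2]
pos [ 0.4253 -0.1097  0.0454] t 4.95
offset [0.0296 0.0051 0.019 ] twist [ 7.6 -1.6 12.2]
```

```bash
python3 -m crank '[{"offset":[0.008,0.003,-0.004],"twist":[0,0,0]},{"offset":[0.014,0.005,-0.008],"twist":[3,-0.5,5]},{"offset":[0.014,0.005,-0.008],"twist":[7.6,-1.6,12.2]},{"offset":[0.014,0.005,-0.008],"twist":[7.6,-1.6,12.2]},{"offset":[0.014,0.005,-0.008],"twist":[7.6,-1.6,12.2]}]'; python3 - <<'E'
from go import *
o=get_obs();print(o["q"].round(3));h=np.radians(17);rel([.409,-.1135,.014],rot(32,h))
E
```

```text
t: 5.58
tool_pos: [0.4086, -0.1135, 0.0447]
tool_rot: [-0.385, 2.559, 0.11]
contact_force: [-1.0, -0.2, -0.0]
opening: 0.0445
grip_force: 0.0
[-0.832 -0.707  2.538  0.562  1.119 -2.902]
pos [ 0.4086 -0.1135  0.0447] t 5.58
offset [ 0.0159 -0.0001  0.0262] twist [ 0.  -0.   0.1]
```

```bash
python3 -m crank '[{"offset":[0.004,0,0.009],"twist":[0,0,0]},{"offset":[0.006,0,0.018],"twist":[0,0,0]},{"offset":[0.009,0,0.029],"twist":[0,0,0]},{"offset":[0.009,0,0.029],"twist":[0,0,0]}]'; python3 - <<'E'
from go import *
o=get_obs();print(o["q"].round(3));h=np.radians(17);rel([.417,-.111,.012],rot(32,h))
E
```

```text
t: 6.08
tool_pos: [0.4148, -0.1094, 0.0124]
tool_rot: [-0.382, 2.562, 0.117]
contact_force: [0.4, -0.6, 0.4]
opening: 0.0442
grip_force: 0.0
[-0.807 -0.606  2.543  0.588  1.022 -2.94 ]
pos [ 0.4148 -0.1094  0.0124] t 6.08
offset [-0.0012 -0.0022  0.0012] twist [ 0.3 -0.2 -0.1]
```

```bash
python3 -m crank '[{"offset":[0.001,-0.002,0.002],"twist":[0,0,0]},{"offset":[0.002,-0.002,0.004],"twist":[0,0,0]},{"offset":[0.002,-0.002,0.004],"twist":[0,0,0]}]';python3 -m crank '[{"offset":[0.0005,0,0.0008],"twist":[0,0,0]},{"offset":[0.001,0,0.0017],"twist":[0,0,0]},{"offset":[0.001,0,0.0017],"twist":[0,0,0]}]'; python3 - <<'E'
from go import *
import cv2
o=get_obs();print(o["q"].round(3));h=np.radians(17);rel([.417,-.111,.007],rot(32,h))
a=cv2.resize(get_image("top")[170:290,220:360,::-1],(700,600),interpolation=cv2.INTER_CUBIC)
cv2.imwrite("pics/near2.png",a)
E
```

```text
t: 6.45
tool_pos: [0.4166, -0.1124, 0.0099]
tool_rot: [-0.382, 2.56, 0.112]
contact_force: [0.0, 0.5, 0.0]
opening: 0.0443
grip_force: 0.0
t: 6.82
tool_pos: [0.4166, -0.1123, 0.0079]
tool_rot: [-0.382, 2.56, 0.112]
contact_force: [0.5, 0.4, 0.8]
opening: 0.0447
grip_force: 0.0
[-0.809 -0.584  2.54   0.596  1.004 -2.957]
pos [ 0.4166 -0.1123  0.0079] t 6.83
offset [-0.0001  0.0011  0.0012] twist [ 0.1 -0.  -0.1]
```

View pics/near2.png

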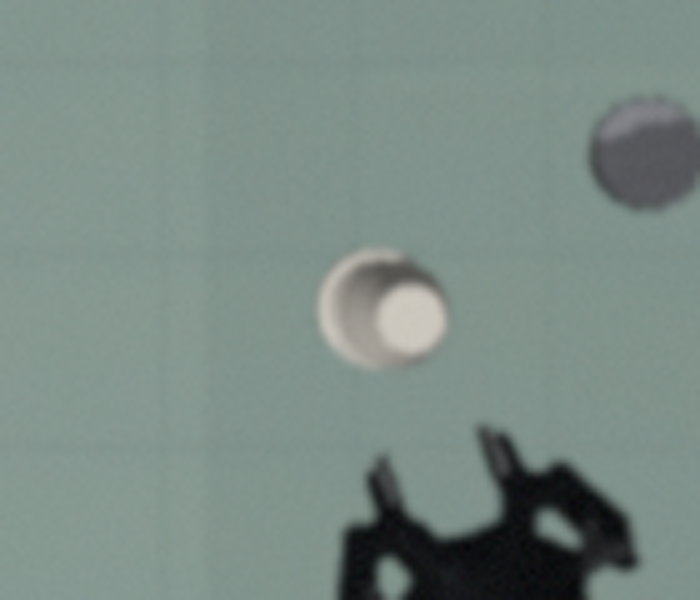

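```bash
python3 - <<'E'
from h import *
for P in([.4166,-.1123,.008],[.466,-.095,.022],[.437,-.104,.01],[.466,-.095,.215]):
    u=proj("top",P)[0]; print(P,((u-[220,170])*5).round(0))
for uv in((380,458),(485,428)): print(unproj("top",np.array(uv)/5+[220,170],.018).round(4))
d=[x for x in cut_out("vase","top")][0]; print(d["confidence"],d["rect"])
E
```

```text
[0.4166, -0.1123, 0.008] [409. 408.]
[0.466, -0.095, 0.022] [375. 307.]
[0.437, -0.104, 0.01] [392. 366.]
[0.466, -0.095, 0.215] [410. 318.]
[ 0.3932 -0.0971]
[ 0.4078 -0.1478]
0.77 [295.7, 230.8, 32.0, 27.7]
```

```bash
python3 - <<'E'
from h import *
a=cv2.resize(get_image("scene")[90:190,190:290,::-1],(600,600),interpolation=cv2.INTER_CUBIC)
cv2.imwrite("pics/near3.png",a)
print(((proj("scene",[.4166,-.1123,.008])[0]-[190,90])*6).round())
E
```

```text
[298. 329.]
```

View pics/near3.png

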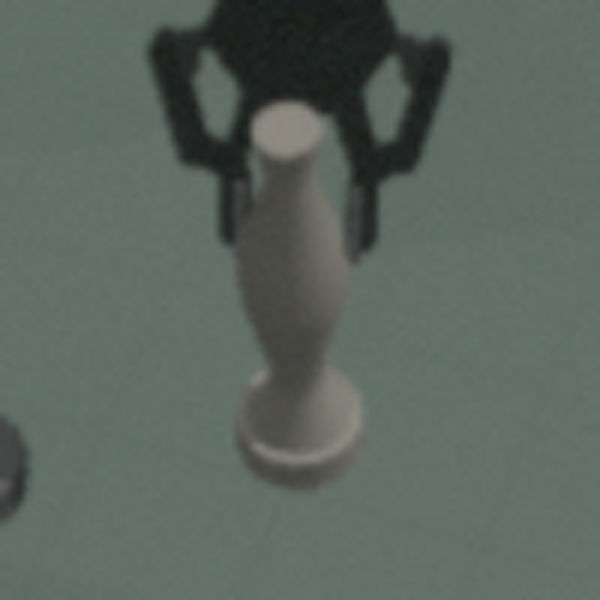

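```bash
python3 - <<'E'
from h import *
for s,t in(((358,258),(380,458)),((230,243),(485,428))):
    s=np.array(s)/6+[190,90]; t=np.array(t)/5+[220,170]
    r=least_squares(lambda P:np.r_[proj("scene",P)[0]-s,proj("top",P)[0]-t],[.42,-.11,.02]); print(r.x.round(4),r.fun.round(1))
E
```

```text
[ 0.3948 -0.0932  0.0437] [-1.  -0.1 -0.9  0.3]
[ 0.4104 -0.145   0.0509] [ 0.5  0.   0.4 -0.1]
```

```bash
python3 - <<'E'
from h import *
from scipy.spatial.transform import Rotation as Ro
o=get_obs();R=Ro.from_rotvec(o["tool_rot"]).as_matrix();p=o["tool_pos"]
print("R",R.round(2).tolist())
print("base",proj("scene",[0,0,0]),proj("top",[0,0,0]))
im=cv2.imread("pics/scene0.png")
# silhouettes: project tool-axis points and finger corners
a=get_image("scene").copy()[:,:,::-1].copy();b=get_image("top").copy()[:,:,::-1].copy()
A=cv2.resize(a[40:190,170:320],(400,400),interpolation=cv2.INTER_CUBIC);B=cv2.resize(b[170:320,220:370],(400,400),interpolation=cv2.INTER_CUBIC)
k=400/150
for s in(0,-.02,-.04,-.073,-.12,-.18):
  for y in((-.022,.022) if s>-.05 else (0,)):
    P=p+R@[0,y,s]
    for n,I,o_ in(("scene",A,(170,40)),("top",B,(220,170))):
        u=((proj(n,P)[0]-o_)*k).astype(int); cv2.circle(I,tuple(map(int,u)),3,(0,0,255) if s==0 else (0,255,255),1)
cv2.imwrite("pics/ov.png",np.hstack([A,B]))
E
```

```text
R [[-0.81, -0.29, 0.51], [-0.25, 0.96, 0.16], [-0.53, 0.0, -0.85]]
base [[318.35634837  57.34167565]] [[256.02934079 427.16918875]]
```

View pics/ov.png

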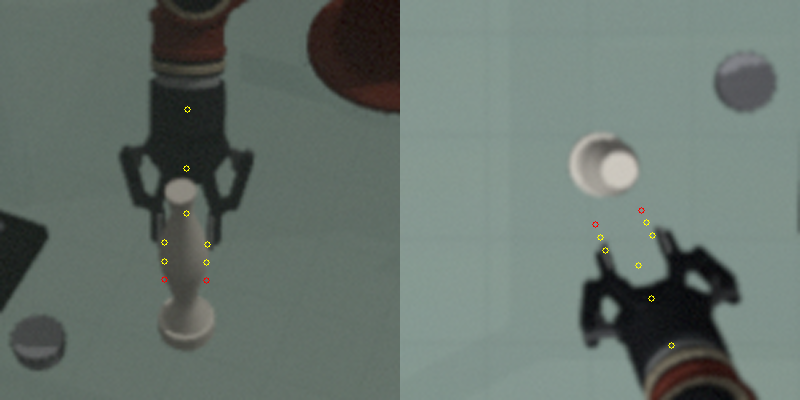

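The overlay shows the visible finger tips at about (160,242) and (213,243) in the scene half and (603,250) and (662,232) in the top half. That is roughly 40 mm behind the reported TCP (red dots) along the tool axis. I'll feel downward carefully to settle which is right.

```bash
python3 -m crank '[{"offset":[0.0005,0,0.0008],"twist":[0,0,0]},{"offset":[0.001,0,0.0017],"twist":[0,0,0]},{"offset":[0.0015,0,0.0025],"twist":[0,0,0]},{"offset":[0.0015,0,0.0025],"twist":[0,0,0]}]'; python3 -m crank '[{"offset":[0.0005,0,0.0008],"twist":[0,0,0]},{"offset":[0.001,0,0.0017],"twist":[0,0,0]},{"offset":[0.0015,0,0.0025],"twist":[0,0,0]},{"offset":[0.0015,0,0.0025],"twist":[0,0,0]}]'
```

```text
t: 7.58
tool_pos: [0.4166, -0.1122, 0.0049]
tool_rot: [-0.382, 2.56, 0.112]
contact_force: [0.4, -0.8, 0.3]
opening: 0.0444
grip_force: 0.0
t: 8.07
tool_pos: [0.4167, -0.1122, 0.002]
tool_rot: [-0.382, 2.56, 0.112]
contact_force: [-0.8, 0.6, -0.3]
opening: 0.0442
grip_force: 0.0
```

```bash
for i in 1; do python3 -m crank '[{"offset":[0.0005,0,0.0008],"twist":[0,0,0]},{"offset":[0.001,0,0.0017],"twist":[0,0,0]},{"offset":[0.0015,0,0.0025],"twist":[0,0,0]},{"offset":[0.002,0,0.0034],"twist":[0,0,0]},{"offset":[0.002,0,0.0034],"twist":[0,0,0]}]'; done | egrep 'pos|force'; python3 -m crank '[{"offset":[0.0005,0,0.0008],"twist":[0,0,0]},{"offset":[0.001,0,0.0017],"twist":[0,0,0]},{"offset":[0.0015,0,0.0025],"twist":[0,0,0]},{"offset":[0.002,0,0.0034],"twist":[0,0,0]},{"offset":[0.002,0,0.0034],"twist":[0,0,0]}]'|egrep 'pos|force'
```

```text
tool_pos: [0.4168, -0.1121, -0.0019]
contact_force: [-0.1, -0.5, -0.4]
grip_force: 0.0
tool_pos: [0.4169, -0.1121, -0.0059]
contact_force: [-0.3, 0.1, -0.5]
grip_force: 0.0
```

```bash
python3 -m crank '[{"offset":[0.001,0,0.0017],"twist":[0,0,0]},{"offset":[0.002,0,0.0034],"twist":[0,0,0]},{"offset":[0.003,0,0.005],"twist":[0,0,0]},{"offset":[0.003,0,0.005],"twist":[0,0,0]}]' | egrep 'pos|force'; python3 -m crank '[{"offset":[0.0005,0,0.0008],"twist":[0,0,0]},{"offset":[0.001,0,0.0017],"twist":[0,0,0]},{"offset":[0.0015,0,0.0025],"twist":[0,0,0]},{"offset":[0.002,0,0.0034],"twist":[0,0,0]},{"offset":[0.002,0,0.0034],"twist":[0,0,0]}]'|egrep 'pos|force'; python3 - <<'E'
from h import *
from scipy.spatial.transform import Rotation as Ro
o=get_obs();R=Ro.from_rotvec(o["tool_rot"]).as_matrix();p=o["tool_pos"];print(o["q"].round(3))
# dark gripper mask: compare axis-tip row in both views by thresholding darkness
a=get_image("scene");b=get_image("top")
cv2.imwrite("pics/near4.png",np.hstack([cv2.resize(a[100:175,200:275,::-1],(400,400),interpolation=cv2.INTER_CUBIC),cv2.resize(b[215:290,265:340,::-1],(400,400),interpolation=cv2.INTER_CUBIC)]))
E
```

```text
tool_pos: [0.4169, -0.112, -0.0119]
contact_force: [0.6, -0.3, -1.0]
grip_force: 0.0
tool_pos: [0.4171, -0.112, -0.0157]
contact_force: [-0.1, -0.5, 0.4]
grip_force: 0.0
[-0.807 -0.512  2.544  0.626  0.94  -3.008]
```

View pics/near4.png

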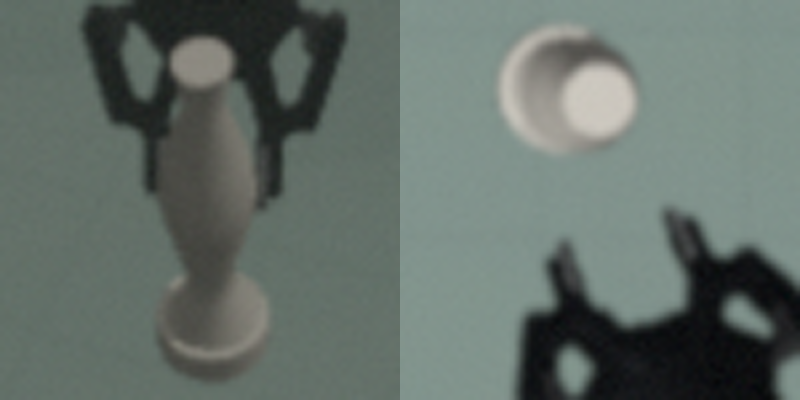

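The finger tips are at (262,207) and (150,193) in the scene half, and at (565,242) and (672,210) in the top half.

```bash
python3 - <<'E'
from h import *
from scipy.spatial.transform import Rotation as Ro
o=get_obs();R=Ro.from_rotvec(o["tool_rot"]).as_matrix();p=o["tool_pos"]
for s,t in(((262,207),(165,242)),((150,193),(272,210))):
    s=np.array(s)/5.333+[200,100]; t=np.array(t)/5.333+[265,215]
    r=least_squares(lambda P:np.r_[proj("scene",P)[0]-s,proj("top",P)[0]-t],[.42,-.11,.02]); print(r.x.round(4),r.fun.round(1),"tool",(R.T@(r.x-p)).round(4))
E
```

```text
[ 0.3955 -0.0948  0.0178] [-1.1 -0.1 -0.9  0.3] tool [-0.0043  0.0229 -0.0365]
[ 0.4117 -0.1457  0.0268] [ 0.7  0.   0.5 -0.2] tool [-0.0097 -0.0305 -0.0439]
```

```bash
python3 -m crank '[{"offset":[0.0005,0,0.0008],"twist":[0,0,0]},{"offset":[0.001,0,0.0017],"twist":[0,0,0]},{"offset":[0.0015,0,0.0025],"twist":[0,0,0]},{"offset":[0.002,0,0.0034],"twist":[0,0,0]}]' | egrep 'pos|force'; python3 -m crank '[{"offset":[0.0005,0,0.0008],"twist":[0,0,0]},{"offset":[0.001,0,0.0017],"twist":[0,0,0]},{"offset":[0.001,0,0.0017],"twist":[0,0,0]}]'|egrep 'pos|force'; python3 -m crank '[{"offset":[0.0005,0,0.0008],"twist":[0,0,0]},{"offset":[0.001,0,0.0017],"twist":[0,0,0]},{"offset":[0.001,0,0.0017],"twist":[0,0,0]}]'|egrep 'pos|force'
```

```text
tool_pos: [0.4172, -0.1121, -0.0196]
contact_force: [-0.0, -0.5, 0.4]
grip_force: 0.0
tool_pos: [0.4172, -0.112, -0.0216]
contact_force: [-0.5, -0.1, 0.9]
grip_force: 0.0
tool_pos: [0.4173, -0.112, -0.0235]
contact_force: [-0.4, -0.2, -0.9]
grip_force: 0.0
```

```bash
for k in 1; do python3 -m crank '[{"offset":[0.0005,0,0.0008],"twist":[0,0,0]},{"offset":[0.001,0,0.0017],"twist":[0,0,0]},{"offset":[0.001,0,0.0017],"twist":[0,0,0]}]'|egrep 'pos|force'; done; python3 -m crank '[{"offset":[0.0005,0,0.0008],"twist":[0,0,0]},{"offset":[0.001,0,0.0017],"twist":[0,0,0]},{"offset":[0.001,0,0.0017],"twist":[0,0,0]}]'|egrep 'pos|force'
```

```text
tool_pos: [0.4173, -0.1119, -0.0255]
contact_force: [0.2, 0.7, 0.2]
grip_force: 0.0
tool_pos: [0.4173, -0.1119, -0.0275]
contact_force: [0.1, -0.6, -0.3]
grip_force: 0.0
```

```bash
python3 -m crank '[{"offset":[-0.0042,0,0.0027],"twist":[0,0,0]},{"offset":[-0.0085,0,0.0053],"twist":[0,0,0]},{"offset":[-0.0127,0,0.008],"twist":[0,0,0]},{"offset":[-0.017,0,0.0106],"twist":[0,0,0]},{"offset":[-0.0212,0,0.0133],"twist":[0,0,0]},{"offset":[-0.0254,0,0.0159],"twist":[0,0,0]},{"offset":[-0.0254,0,0.0159],"twist":[0,0,0]}]'; python3 - <<'E'
from fit import *
r=cut_out("vase","top");m=r[0]["region"].astype(float);print(r[0]["confidence"],fit(vase,{"top":m},[.466,-.095]))
b=get_image("top"); cv2.imwrite("pics/near5.png",cv2.resize(b[200:290,250:340,::-1],(540,540),interpolation=cv2.INTER_CUBIC))
E
```

```text
t: 13.42
tool_pos: [0.4463, -0.1031, -0.0274]
tool_rot: [-0.383, 2.56, 0.112]
contact_force: [-0.7, 0.2, -0.6]
opening: 0.0443
grip_force: 0.0Traceback (most recent call last):
  File "<stdin>", line 2, in <module>
IndexError: list index out of range
```

```bash
cat > look.py <<'E'
from fit import *
def where(n=2):
    for cam in("top","scene"):
        for _ in range(2):
            r=cut_out("vase",cam)
            if r: break
        else: print(cam,"none"); continue
        m=r[0]["region"].astype(float); p,e=fit(vase,{cam:m},X0)
        c,s=np.cos(-.169),np.sin(-.169); d=p-[.685,-.0477]
        print(cam,round(r[0]["confidence"],2),p,e,"guard frame",np.round([c*d[0]+s*d[1],-s*d[0]+c*d[1]],4))
import sys
X0=[float(sys.argv[1]),float(sys.argv[2])]
get_image("top"),get_image("scene"); where()
o=get_obs();print(o["tool_pos"].round(4),o["tool_rot"].round(3),o["q"].round(2))
E
python3 -m crank '[{"offset":[-0.0028,0,0.0018],"twist":[0,0,0]},{"offset":[-0.0056,0,0.0035],"twist":[0,0,0]},{"offset":[-0.0085,0,0.0053],"twist":[0,0,0]}]'; python3 -m crank '[{"offset":[-0.0021,0,0.0013],"twist":[0,0,0]},{"offset":[-0.0042,0,0.0027],"twist":[0,0,0]},{"offset":[-0.0064,0,0.004],"twist":[0,0,0]},{"offset":[-0.0085,0,0.0053],"twist":[0,0,0]},{"offset":[-0.0106,0,0.0066],"twist":[0,0,0]}]'; python3 look.py .468 -.095
```

```text
t: 13.85
tool_pos: [0.4559, -0.1003, -0.0274]
tool_rot: [-0.382, 2.56, 0.112]
contact_force: [0.9, -0.0, -0.4]
opening: 0.0447
grip_force: 0.0
t: 14.48
tool_pos: [0.4675, -0.0964, -0.0276]
tool_rot: [-0.382, 2.56, 0.113]
contact_force: [-2.3, 0.4, 0.4]
opening: 0.0444
grip_force: 0.8
top 0.79 [ 0.4729 -0.0959] 0.082 guard frame [-0.201  -0.0832]
scene 0.9 [ 0.4746 -0.0949] 0.062 guard frame [-0.1995 -0.0819]
[ 0.4676 -0.0965 -0.0275] [-0.382  2.56   0.112] [-0.66 -0.33  2.45  0.66  0.79 -2.95]
```

```bash
python3 -m crank '[{"offset":[-0.0025,0,0.0016],"twist":[0,0,0]},{"offset":[-0.0051,0,0.0032],"twist":[0,0,0]},{"offset":[-0.0085,0,0.0053],"twist":[0,0,0]},{"offset":[-0.0119,0.0005,0.0074],"twist":[0,0,0]},{"offset":[-0.0152,0.001,0.0095],"twist":[0,0,0]},{"offset":[-0.0186,0.001,0.0117],"twist":[0,0,0]},{"offset":[-0.022,0.001,0.0138],"twist":[0,0,0]},{"offset":[-0.0254,0.0015,0.0159],"twist":[0,0,0]},{"offset":[-0.0288,0.002,0.018],"twist":[0,0,0]},{"offset":[-0.0322,0.002,0.0201],"twist":[0,0,0]},{"offset":[-0.0339,0.002,0.0212],"twist":[0,0,0]}]'; python3 look.py .51 -.082
```

```text
t: 16.05
tool_pos: [0.5054, -0.0829, -0.0275]
tool_rot: [-0.382, 2.56, 0.112]
contact_force: [-2.2, -0.7, -0.5]
opening: 0.0447
grip_force: 0.9
top 0.75 [ 0.5105 -0.0819] 0.076 guard frame [-0.1663 -0.0631]
scene 0.94 [ 0.512  -0.0823] 0.083 guard frame [-0.1647 -0.0632]
[ 0.5054 -0.083  -0.0273] [-0.382  2.559  0.112] [-0.57 -0.23  2.38  0.66  0.72 -2.88]
```

```bash
python3 -m crank '[{"offset":[-0.0025,0,0.0016],"twist":[0.4,0,0.7]},{"offset":[-0.0059,0.0003,0.0037],"twist":[0.9,0,1.5]},{"offset":[-0.0093,0.0005,0.0058],"twist":[1.4,0,2.2]},{"offset":[-0.0127,0.0008,0.0079],"twist":[1.9,0,3]},{"offset":[-0.0161,0.001,0.0101],"twist":[2.4,0,3.8]},{"offset":[-0.0194,0.0012,0.0122],"twist":[2.9,0,4.6]},{"offset":[-0.0228,0.0014,0.0143],"twist":[3.4,0,5.4]},{"offset":[-0.0262,0.0016,0.0164],"twist":[3.9,0,6.2]},{"offset":[-0.0296,0.0018,0.0185],"twist":[4.4,0,7]},{"offset":[-0.033,0.002,0.0207],"twist":[4.9,0,7.8]},{"offset":[-0.0364,0.0022,0.0228],"twist":[5.4,0,8.6]},{"offset":[-0.0398,0.0024,0.0249],"twist":[5.9,0,9.4]},{"offset":[-0.0432,0.0026,0.027],"twist":[6.4,0,10.2]},{"offset":[-0.0466,0.0028,0.0292],"twist":[6.9,0,11]},{"offset":[-0.0508,0.003,0.0318],"twist":[6.9,0,11]}]'; python3 look.py .567 -.062; python3 -c "
from go import *
rel([.685-.061*.9857,-.0477+.061*.168,-.0275],rot(32))"
```

```text
t: 18.12
tool_pos: [0.5619, -0.0624, -0.0276]
tool_rot: [-0.09, 2.583, 0.028]
contact_force: [-1.5, -0.1, 0.3]
opening: 0.0443
grip_force: 1.3
top 0.75 [ 0.5656 -0.0624] 0.061 guard frame [-0.1152 -0.0346]
scene 0.92 [ 0.5686 -0.0632] 0.061 guard frame [-0.1121 -0.0349]
[ 0.562  -0.0626 -0.0273] [-0.09   2.582  0.028] [-0.37 -0.14  2.3   0.48  0.52 -2.38]
pos [ 0.562  -0.0626 -0.0273] t 18.32
offset [-0.0546  0.0206  0.0343] twist [ 7.3 -0.1 11.6]
```

```bash
python3 -m crank '[{"offset":[-0.0026,0.001,0.0016],"twist":[0.3,0,0.5]},{"offset":[-0.0058,0.0022,0.0036],"twist":[0.7,0,1.1]},{"offset":[-0.009,0.0034,0.0057],"twist":[1.1,0,1.7]},{"offset":[-0.0122,0.0046,0.0077],"twist":[1.5,0,2.3]},{"offset":[-0.0155,0.0058,0.0097],"twist":[1.9,0,2.9]},{"offset":[-0.0187,0.0071,0.0117],"twist":[2.3,0,3.5]},{"offset":[-0.0219,0.0083,0.0138],"twist":[2.7,0,4.2]},{"offset":[-0.0251,0.0095,0.0158],"twist":[3.1,0,4.9]},{"offset":[-0.0283,0.0107,0.0178],"twist":[3.5,0,5.6]},{"offset":[-0.0315,0.0119,0.0198],"twist":[3.9,0,6.3]},{"offset":[-0.0347,0.0131,0.0218],"twist":[4.3,0,7]},{"offset":[-0.038,0.0143,0.0239],"twist":[4.7,0,7.7]},{"offset":[-0.0412,0.0155,0.0259],"twist":[5.1,0,8.4]},{"offset":[-0.0444,0.0168,0.0279],"twist":[5.5,0,9]},{"offset":[-0.0476,0.018,0.0299],"twist":[5.8,0,9.3]},{"offset":[-0.0508,0.0192,0.0319],"twist":[5.8,0,9.3]},{"offset":[-0.0546,0.0206,0.0343],"twist":[5.8,0,9.3]}]'; python3 look.py .63 -.038; python3 -c "
from go import *
rel([.685-.006*.9857,-.0477+.006*.168,-.0275],rot(32))"
```

```text
t: 20.45
tool_pos: [0.6248, -0.0375, -0.0277]
tool_rot: [0.157, 2.58, -0.043]
contact_force: [-3.7, -1.1, 2.3]
opening: 0.0449
grip_force: 1.9
top 0.66 [0.504 0.01 ] 3.454 guard frame [-0.1881  0.0264]
scene 0.86 [ 0.6319 -0.0395] 0.08 guard frame [-0.0537 -0.0008]
[ 0.625  -0.0375 -0.0275] [ 0.157  2.579 -0.043] [-0.2   0.01  2.16  0.11  0.42 -1.74]
pos [ 0.625  -0.0375 -0.0275] t 20.65
offset [-0.0465 -0.0026  0.029 ] twist [ 1.5 -0.   2.3]
```

```bash
python3 -m crank '[{"offset":[-0.0017,-0.0001,0.0011],"twist":[0.5,0,0.8]},{"offset":[-0.0042,-0.0002,0.0026],"twist":[1,0,1.6]},{"offset":[-0.0068,-0.0004,0.0042],"twist":[1.5,0,2.3]},{"offset":[-0.0093,-0.0005,0.0058],"twist":[1.5,0,2.3]},{"offset":[-0.0119,-0.0007,0.0074],"twist":[1.5,0,2.3]},{"offset":[-0.0144,-0.0008,0.009],"twist":[1.5,0,2.3]},{"offset":[-0.017,-0.0009,0.0106],"twist":[1.5,0,2.3]},{"offset":[-0.0195,-0.0011,0.0122],"twist":[1.5,0,2.3]},{"offset":[-0.0221,-0.0012,0.0138],"twist":[1.5,0,2.3]},{"offset":[-0.0246,-0.0014,0.0153],"twist":[1.5,0,2.3]},{"offset":[-0.0271,-0.0015,0.0169],"twist":[1.5,0,2.3]},{"offset":[-0.0297,-0.0016,0.0185],"twist":[1.5,0,2.3]},{"offset":[-0.0322,-0.0018,0.0201],"twist":[1.5,0,2.3]},{"offset":[-0.0339,-0.0019,0.0212],"twist":[1.5,0,2.3]}]'; python3 look.py .672 -.046; python3 -c "
from go import *
rel([.685-.006*.9857,-.0477+.006*.168,-.0275],rot(32))"
```

```text
t: 22.4
tool_pos: [0.6642, -0.0444, -0.0278]
tool_rot: [0.219, 2.577, -0.062]
contact_force: [-2.3, 0.1, 0.3]
opening: 0.0441
grip_force: 1.6
top 0.91 [ 0.6691 -0.047 ] 0.054 guard frame [-0.0158 -0.002 ]
scene 0.7 [ 0.6709 -0.0458] 0.073 guard frame [-0.0142 -0.0005]
[ 0.6643 -0.0444 -0.0276] [ 0.218  2.576 -0.062] [-0.18  0.1   2.07  0.02  0.42 -1.6 ]
pos [ 0.6643 -0.0444 -0.0276] t 22.6
offset [-0.0128  0.0002  0.0078] twist [ 0. -0. -0.]
```

```bash
python3 -m crank '[{"offset":[-0.0017,0,0.0011],"twist":[0,0,0]},{"offset":[-0.0034,0,0.0021],"twist":[0,0,0]},{"offset":[-0.0051,0,0.0032],"twist":[0,0,0]},{"offset":[-0.0068,0,0.0042],"twist":[0,0,0]},{"offset":[-0.0085,0,0.0053],"twist":[0,0,0]}]'|egrep "pos|contact"; python3 -m crank '[{"offset":[-0.0008,0,0.0005],"twist":[0,0,0]},{"offset":[-0.0017,0,0.0011],"twist":[0,0,0]},{"offset":[-0.0017,0,0.0011],"twist":[0,0,0]}]'|egrep "pos|contact"; python3 look.py .683 -.048
```

```text
tool_pos: [0.674, -0.046, -0.0278]
contact_force: [-2.8, 0.6, -0.4]
tool_pos: [0.676, -0.0463, -0.0278]
contact_force: [-1.6, 0.5, -0.6]
top 0.95 [ 0.6808 -0.0493] 0.067 guard frame [-0.0039 -0.0023]
scene 0.7 [ 0.6829 -0.0489] 0.072 guard frame [-0.0019 -0.0015]
[ 0.6761 -0.0464 -0.0277] [ 0.218  2.576 -0.062] [-0.18  0.13  2.04  0.02  0.42 -1.6 ]
```

Not touching yet, so I'll step 1–2 mm at a time until the force jumps.

```bash
python3 -m crank '[{"offset":[-0.0004,0,0.0003],"twist":[0,0,0]},{"offset":[-0.0008,0,0.0005],"twist":[0,0,0]},{"offset":[-0.0013,0,0.0008],"twist":[0,0,0]}]'|egrep "pos|contact";  python3 -m crank '[{"offset":[-0.0004,0,0.0003],"twist":[0,0,0]},{"offset":[-0.0008,0,0.0005],"twist":[0,0,0]},{"offset":[-0.0013,0,0.0008],"twist":[0,0,0]}]'|egrep "pos|contact"
```

```text
tool_pos: [0.6773, -0.0465, -0.0279]
contact_force: [-2.8, 0.4, 0.5]
tool_pos: [0.6779, -0.0466, -0.0284]
contact_force: [-10.2, 1.6, 5.9]
```

```bash
python3 -m crank '[{"offset":[-0.0004,0,0.0003],"twist":[0,0,0]},{"offset":[-0.0008,0,0.0005],"twist":[0,0,0]},{"offset":[-0.0008,0,0.0005],"twist":[0,0,0]}]'|egrep "pos|contact"; python3 look.py .684 -.049
```

```text
tool_pos: [0.6781, -0.0466, -0.0287]
contact_force: [-13.1, 1.7, 9.1]
top 0.76 [ 0.682  -0.0488] 0.084 guard frame [-0.0028 -0.0016]
scene 0.6 [ 0.6835 -0.0493] 0.082 guard frame [-0.0012 -0.0018]
[ 0.6781 -0.0467 -0.0287] [ 0.219  2.58  -0.062] [-0.18  0.13  2.03  0.02  0.42 -1.6 ]
```

```bash
python3 -m crank '[{"offset":[0.0013,0,-0.0008],"twist":[0,0,0]},{"offset":[0.0034,0,-0.0021],"twist":[0,0,0]},{"offset":[0.0068,0,-0.0042],"twist":[0,0,0]},{"offset":[0.0127,0,-0.008],"twist":[0,0,0]},{"offset":[0.0212,0,-0.0132],"twist":[0,0,0]},{"offset":[0.0339,0,-0.0212],"twist":[0,0,0]},{"offset":[0.0509,0,-0.0318],"twist":[0,0,0]},{"offset":[0.0678,0,-0.0424],"twist":[0,0,0]},{"offset":[0.072,0,-0.07],"twist":[0,0,0]},{"offset":[0.072,0,-0.1],"twist":[0,0,0]},{"offset":[0.072,0,-0.13],"twist":[0,0,0]},{"offset":[0.072,0,-0.13],"twist":[0,0,0]}]'; python3 look.py .684 -.049; python3 - <<'E'
from h import *
a=get_image("scene");b=get_image("top")
cv2.imwrite("pics/end.png",np.hstack([cv2.resize(a[130:280,140:290,::-1],(400,400),interpolation=cv2.INTER_CUBIC),cv2.resize(b[100:250,220:370,::-1],(400,400),interpolation=cv2.INTER_CUBIC)]))
E
```

```text
t: 26.62
tool_pos: [0.5524, -0.0252, 0.0469]
tool_rot: [0.218, 2.571, -0.063]
contact_force: [0.3, -0.1, -0.2]
opening: 0.0447
grip_force: 0.0
top 0.76 [ 0.6819 -0.0497] 0.048 guard frame [-0.0027 -0.0025]
scene 0.56 [ 0.6841 -0.0483] 0.126 guard frame [-0.0008 -0.0007]
[ 0.551  -0.0251  0.0428] [ 0.219  2.579 -0.062] [-0.19 -0.34  2.32  0.02  0.61 -1.6 ]
```

View pics/end.png

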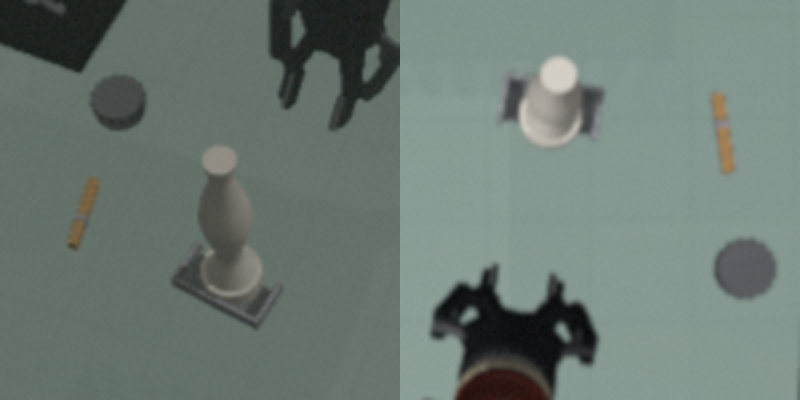

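The final picture shows the vase upright inside the guard. Its foot is at (232,275) in the scene half, against the back rail, and at (550,115) in the top half, centred between the rails. The peg and tin are unmoved and the gripper is clear.

```bash
python3 -c "
from station import *
print(finish_job())"
```

```text
the job is handed in; nothing more can be done
None
```

I pushed the vase upright into the guard and up against its back rail, backed the robot clear, and handed the job in at about 27 s of the 58 s allowed; no score came back. By the cameras its foot is within about 3 mm of fully home and about 2 mm off centre. The peg and tin look unmoved; I didn't re-measure the other things, but nothing came near them.

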